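Set the counter timer, start it, stand it on its mat

ROBOT

A 6-joint arm with a two-finger parallel gripper is mounted at the origin on a cart in front of the work surface, level with it; the furniture and walls round the work are solid. World frame = base frame: x ahead of the robot, y to its left, z up, the work surface at z = 0. Lengths are in mm, angles in rad, forces in N, time in s.
With the tool pointing down it reaches from about 350 to 775 mm from the base axis. Payload 7.3 kg.
Tool frame: the origin (TCP) lies at the very end of the fingers, on their centre line; the grasp point (between the pads) lies 19 mm behind it; z points along the fingers, y is the line along which they close (so a half turn about z gives the same grasp; the last joint's range is limited). The gripper opens to 92 mm and grips with 3 to 60 N. Pads are 19 mm wide; open, the fingers measure 130 mm over their backs; the gripper's body (75 mm by 190 mm) begins 47 mm behind the grasp point.
Start: joints at [-1.296, 0.342, 1.524, -0, 1.275, -0.146], TCP at [214.481, -479.21, 226.741] pointing down, gripper open.
Joint ranges: [-2.53, 2.53], [-0.77, 2.02], [0.04, 2.7], [-1, 4.14], [0.28, 2.66], [-3.11, 3.11]. Speed limits (rad/s): [2.57, 2.57, 3.14, 3.14, 3.14, 3.14].

INTERFACE

Orientations are given as [roll, pitch, yaw] about the fixed x, y, z axes, in that order (R = Rz(yaw) Ry(pitch) Rx(roll)).
In Python, from plant import get_obs, vision, workorder gives the robot as it stands.
- The arm moves only by the shell command python3 -m pendant 'ROWS' [OPENING]. ROWS is a JSON object of lists of equal length, an entry for each row: "dp": the shift along the tool's x, y, z in m, a list of three; "rotation": the turn, a rotation vector about the tool's x, y, z in rad, a list of three. A call has 1 to 8 rows; each row is the pose to reach, as a shift and turn from the pose commanded when the call began, along the tool's axes at that moment; what a row does not reach only later rows make up. A row lasts 1/8 s, in which the tool goes at most 62.5 mm and 10.7 degrees, less where a joint would pass 70% of its speed; a pose out of reach is approached as far as the arm can. A call with a gripper value outside its range is refused whole. OPENING is the finger opening in m, from 0 to 0.0918, set as the call begins (- or left out, the last holds). The fingers move at their own pace and stop on an object; the grip force is fixed at half the most. Time passes only in rows, so rows that repeat a pose let the fingers close. It gives the time, the measured TCP pose, the force, the opening and the grip force at its end, in the units of the state.
- get_obs(): the state, without advancing time (a new reading comes with each control period).
- vision.capture(name): name is "scene" or "top"; returns a dict with "pixels" (400x640x3 uint8, red, green, blue), "vfov" (degrees; the focal length in pixels is half the picture's height over the tangent of half this angle, whatever the lens; pixels are square), "cx", "cy" (the principal point, pixels), "pose" (4x4, takes a point from camera to world coordinates). Camera axes: x right, y up, looking along -z (the intrinsics and any distortion apply to the point x, -y, -z); pixel columns grow to the right and rows downward; lengths in mm; the calibration is good to about 2 mm. A picture is of the moment at which its call begins. There is no depth.
- workorder.close_job(): hands the job in; it is judged then, once.
The state is a dict: "time": time; "joint_positions": joint angles; "dq": joint speeds; "tau": joint torques, N m; "tool_pos": TCP position; "tcp_rot": TCP orientation; "contact_force": force on the tool from outside, world axes, zero at the start; "moment": the same for the moment, N m; "grip_width": finger opening in mm; "finger_force": force on a finger pad.
Only numpy, scipy, OpenCV 4.12 (cv2) and the standard library are available. Lean on these libraries where they do the work, as an engineer would, in place of code of your own. Each camera call takes 0.05 s, during which the arm holds its last target. There are 200 camera calls.

TASK

Set the kitchen timer: turn its dial clockwise until the white pointer meets the little red tab, pressing down as you turn so that the light timer neither spins nor slides on the worktop. Then press the green start button until it latches down, and finally stand the timer upright in the middle of the round cork mat, setting it down gently with the dial still at the red tab. Leave the spice jar, salt shaker, tin and mug alone.

Things in the scene. Friction and masses are not known exactly. Their poses are not given: they have to be found in the camera images.
- timer: white free-standing kitchen timer on four small rubber feet, a block 116 long (x) x 66 wide (y) mm, flat top 44 mm above its underside, about 0.25 kg; can be picked up across its 66 mm width. Origin: centre of the underside. x points to its back (dial end), -x to its front (green button end), z up. It starts on the worktop with x within 0.5 rad of straight away from the robot.
- dial_grip (a point): point on the dial's axis at the top of the orange grip bar, 18 mm behind the timer's centre, 78 mm above its underside when unpressed. The bar is 44 mm long, 14 mm thick, 25 mm tall and stands on a grey disc (52 mm diameter, upper face 24 mm below this point). x of this point points along the bar to the pointer.
- pointer (a point): end of the white pointer line on the dial's rim, 28 mm from the dial's axis, in line with the bar
- red_tab (a point): inner end of the red tab (6 mm wide) on the black ring round the dial, 28 mm from the dial's axis: where the pointer must come to. The tab cannot be moved or touched.
- timer_dial (a joint): angle of the dial on the timer, rad; 0 with the pointer to the timer's back (+x), growing clockwise seen from above; starts between -0.5 and 0.1 and stays where it is left. Turning takes about 0.16 N m, more than the feet of the unpressed timer can hold: unless the dial is pressed down with about 10 N the whole timer spins along.
- timer_tab (a joint): angle of the red tab round the same axis, same zero and sense as the dial; set between 0.6 and 0.95 and fixed during the run
- start_top (a point): centre of the top of the green start button (22 mm diameter), 38 mm in front of the timer's centre; stands 8 mm proud of the timer's top when up
- timer_start (a joint): start button travel, m: 0 up, 0.005 fully down; takes about 3 N to push and stays down where it is left
- timer_front (a point): middle of the timer's front end, 58 mm before its centre, 25 mm above its underside
- timer_back (a point): middle of the timer's back end, 58 mm behind its centre, 25 mm above its underside
- mat: round cork mat fixed on the worktop, 156 mm diameter, 5 mm thick; origin: centre of its underside
- tea_tin: short food tin, 76 mm diameter, 58 mm tall, bystander; origin under its centre
- mug: mug with grey-green rim and handle, pale with dark blots, 81x114x92 mm, bystander; origin under its centre
- spice_jar: spice jar with dark cap, 41 mm diameter, 105 mm tall, bystander; origin under its centre
- salt_shaker: glass salt shaker, 44 mm diameter, 90 mm tall, bystander; origin under its centre
- timer_shaft (a joint): how far the dial is pressed down, m: 0 up, 0.005 at the stop. The sprung shaft gives about 2.8 N at first touch and 2.8 N more for each mm, 17 N at the stop; it rises again when let go.

How it is judged:
By the outcome, as a careful person would: the job done as asked, in the order asked, and still so for the second after the job is handed in, with the robot touching nothing.
It also fails if it takes over 61 s, if anything falls off the work surface, if the arm or the gripper's body presses on something with over 40 N, if the wrist force passes 120 N, or if a joint passes its speed limit or range.

## Working session

There is one attempt and no reset: what is moved stays moved. The work goes in short steps, Python scripts to look and compute and a shell command to move; the robot and the scene stay as the last step left them, time stands still between calls to the robot, and variables do not carry over. Pictures are saved under pics/ and viewed, at most 10 in all, crops included, and the job is handed in when it is done.

```bash
ls; mkdir -p pics; python3 - <<'E'
from plant import get_obs, vision
import cv2, numpy as np, json
for n in ("scene","top"):
    c=vision.capture(n); p=c.pop("pixels"); cv2.imwrite(f"pics/{n}0.png",p[:,:,::-1])
    print(n,{k:(np.round(v,4).tolist() if k=="pose" else v) for k,v in c.items()})
print(get_obs())
E
```

```text
pics
scene {'vfov': 50.72799948177692, 'cx': 320.89129456169155, 'cy': 206.89138656890793, 'pose': [[-0.7641, 0.4026, -0.504, -18.2574], [-0.6451, -0.4716, 0.6013, 599.3746], [0.0044, 0.7845, 0.6201, 729.945], [0.0, 0.0, 0.0, 1.0]]}
top {'vfov': 42.30377756301825, 'cx': 316.72367882753554, 'cy': 207.40636438813345, 'pose': [[-0.0165, 0.9964, -0.0832, 416.888], [-0.9998, -0.0153, 0.0147, -15.0836], [0.0134, 0.0835, 0.9964, 1257.2056], [0.0, 0.0, 0.0, 1.0]]}
{'time': 0.1, 'joint_positions': array([-1.29600770e+00,  3.42625340e-01,  1.52490403e+00, -1.68117628e-05,
        1.27544260e+00, -1.45986547e-01]), 'dq': array([ 0.00111099, -0.00237044, -0.00173583,  0.00132392,  0.00063304,
        0.00110622]), 'tau': array([ 2.15760556e-03, -4.32002449e+01, -2.44695926e+01,  7.19887996e-02,
        5.25960024e-02, -3.52438838e-05]), 'tool_pos': array([ 214.36647098, -478.83626982,  226.13495468]), 'tcp_rot': array([-3.14022567e+00, -1.84740484e-04,  4.20779951e-01]), 'contact_force': array([-0.26132515,  0.02878091, -0.6738503 ]), 'moment': array([-0.03134567, -0.03456773, -0.02726602]), 'finger_force': 0.0, 'grip_width': 91.84272044611241}
```

View pics/scene0.png

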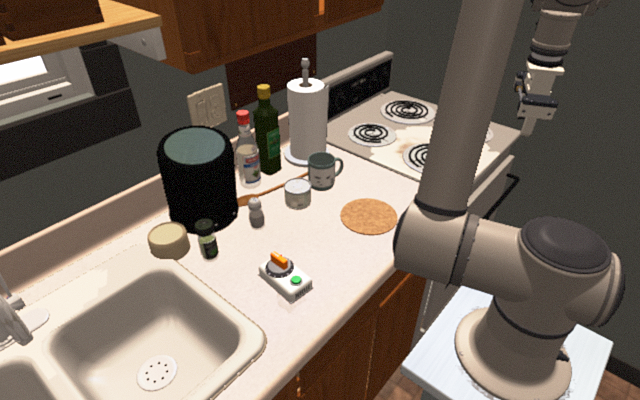

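View pics/top0.png

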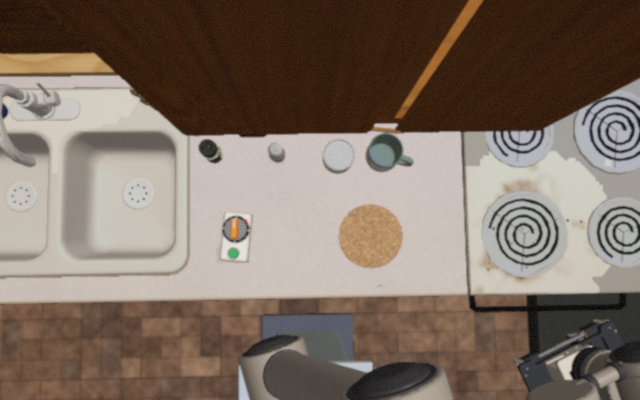

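The scene shows the timer near (285,277) and the mat near (369,216). In the top view the timer is at (235,238), button (233,253) and mat (371,236), with the jars along the back at rows 150-155. I'll enlarge the timer.

```bash
cat > h.py <<'E'
import numpy as np, cv2
from plant import get_obs, vision
def cap(n): return vision.capture(n)
def K(c): return 200/np.tan(np.radians(c["vfov"]/2))
def ray(c,u,v):
    d=np.array([(u-c["cx"])/K(c),-(v-c["cy"])/K(c),-1.]); P=np.array(c["pose"]); return P[:3,3],P[:3,:3]@d
def at(c,u,v,z):
    o,d=ray(c,u,v); return o+d*(z-o[2])/d[2]
def px(c,p):
    P=np.array(c["pose"]); q=P[:3,:3].T@(np.array(p,float)-P[:3,3]); return c["cx"]+K(c)*q[0]/-q[2], c["cy"]-K(c)*q[1]/-q[2]
def tri(a,pa,b,pb):
    o1,d1=ray(a,*pa);o2,d2=ray(b,*pb);s=np.linalg.lstsq(np.c_[d1,-d2],o2-o1,rcond=None)[0]
    x,y=o1+s[0]*d1,o2+s[1]*d2; return (x+y)/2,np.linalg.norm(x-y)
def cen(c,lo,hi,box):
    x0,y0,x1,y1=box; h=cv2.cvtColor(c["pixels"][y0:y1,x0:x1],cv2.COLOR_RGB2HSV); m=cv2.inRange(h,lo,hi)
    n,l,s,ce=cv2.connectedComponentsWithStats(m); i=1+np.argmax(s[1:,4]); return ce[i]+[x0,y0],s[i,4],(l==i)
ORG=((5,150,120),(18,255,255)); GRN=((45,120,60),(85,255,255))
E
python3 - <<'E'
from h import *
s,t=cap("scene"),cap("top")
bs=(245,240,325,310);bt=(205,200,265,275)
for n,r in (("orange",ORG),("green",GRN)):
    a,b=cen(s,*r,bs),cen(t,*r,bt); print(n,a[:2],b[:2],tri(s,a[0],t,b[0]))
m=[cen(c,(5,60,80),(25,255,255),b) for c,b in((s,(330,190,405,240)),(t,(330,195,412,275)))]
print("mat",m[0][:2],m[1][:2],at(s,*m[0][0],5),at(t,*m[1][0],5),tri(s,m[0][0],t,m[1][0]))
A=cv2.resize(s["pixels"][245:305,250:320],None,fx=5.5,fy=5.5,interpolation=cv2.INTER_CUBIC)
B=cv2.resize(t["pixels"][205:270,205:265],None,fx=6.5,fy=6.5,interpolation=cv2.INTER_CUBIC)
h=max(len(A),len(B));f=lambda I:np.pad(I,((0,h-len(I)),(0,0),(0,0)))
I=np.hstack([f(A),f(B)]);print(I.shape);cv2.imwrite("pics/crop.png",I[:,:,::-1])
for n,p in dict(jar=(208,158),salt=(278,159),tin=(339,160)).items(): print(n,at(t,*p,0))
E
```

```text
orange (array([278.41322314, 261.27272727]), np.int32(121)) (array([234.13978495, 229.53763441]), np.int32(93)) (array([469.3780735 , 159.33236692,  63.27739723]), np.float64(2.6469292403252895))
green (array([295.81818182, 279.56363636]), np.int32(55)) (array([232.71153846, 252.71153846]), np.int32(52)) (array([415.26324291, 164.27396293,  47.61795193]), np.float64(0.17671537410814517))
mat (array([368.49617422, 216.18658034]), np.int32(1699)) (array([370.17466835, 235.7274163 ]), np.int32(3166)) [ 447.2275555  -156.08056978    5.        ] [ 450.63481427 -161.97799857    5.        ] (array([ 450.97761082, -162.57490293,   -1.10905786]), np.float64(0.42892304226812916))
(422, 775, 3)
jar [647.64563929 231.08411846   0.        ]
salt [642.7416935   59.53566516   0.        ]
tin [638.13493176 -90.41789331   0.        ]
```

View pics/crop.png

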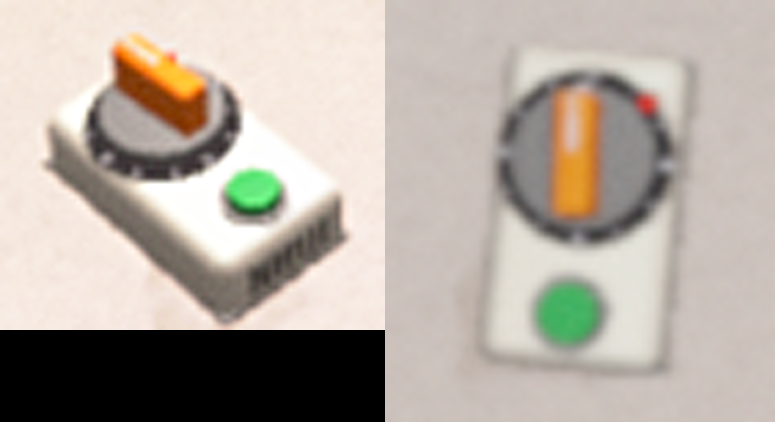

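The crop shows the white block with the orange bar pointing nearly to the back, the red tab at its right rear and the green button in front. Crop pixels: bar (577,153), disc (586,157), tab (648,104), button (569,314). Next I convert these to world positions and check the dimensions.

```bash
python3 - <<'E'
from h import *
from scipy.optimize import least_squares
s,t=cap("scene"),cap("top")
f=lambda x,y:(205+(x-385+.5)/6.5-.5,205+(y+.5)/6.5-.5)
C=[at(t,*f(*p),42) for p in((513,50),(690,62),(665,368),(485,355))]
print("sides",[np.linalg.norm(C[i]-C[(i+1)%4])for i in range(4)],"ctr",np.mean(C,0))
g=cen(t,*GRN,(205,200,265,275))[0]; G=at(t,*g,52)
D=at(t,*f(586,157),54); R=at(t,*f(648,104),50)
ax=(C[0]+C[1]-C[2]-C[3])[:2]; y1=np.arctan2(*ax[::-1]); y2=np.arctan2(*(D-G)[1::-1]); print("yaw",y1,y2,"GD",np.linalg.norm((D-G)[:2]),"G",G,"D",D,"R",R,np.linalg.norm((R-D)[:2]))
print("tab cw",y2-np.arctan2(*(R-D)[1::-1]))
a,b=at(t,*f(578,90),78),at(t,*f(574,215),78); print("bar",np.linalg.norm(a-b),np.arctan2(*(a-b)[1::-1]),"dial cw",y2-np.arctan2(*(a-b)[1::-1]),"mid",(a+b)/2)
# joint two-camera check
gs=cen(s,*GRN,(245,240,325,310))[0]; print("G scene",at(s,*gs,52))
mt=cen(t,(5,60,80),(25,255,255),(330,195,412,275))
for c,b in((s,(325,185,405,245)),(t,(330,195,412,275))):
    m=cen(c,(5,60,80),(25,255,255),b)[2].astype(np.uint8); k,_=cv2.findContours(m,0,1); k=max(k,key=len)[:,0]+[b[0],b[1]]
    W=np.array([at(c,u,v,5)[:2] for u,v in cv2.convexHull(k.astype(np.int32))[:,0]])
    r=least_squares(lambda q:np.hypot(*(W-q[:2]).T)-q[2],[450,-160,78],loss="soft_l1"); print("mat circle",r.x)
E
```

```text
sides [np.float64(64.12841555824932), np.float64(110.46254332302483), np.float64(64.7404724391912), np.float64(110.13740684912969)] ctr [452.67320423 157.58441677  42.        ]
yaw -0.09002333641900612 -0.1243629161120059 GD 55.82870446595196 G [415.20103311 163.56779816  52.        ] D [470.59856658 156.64266078  54.        ] R [489.45977334 134.92893411  50.        ] 28.76162454812689
tab cw 0.7312222836793453
bar 43.801733253045725 -0.035103270085563555 dial cw -0.08925964602644235 mid [471.19355509 156.7061352   78.        ]
G scene [412.55212206 167.11817085  52.        ]
mat circle [ 449.86451882 -159.4177173    78.42290945]
mat circle [ 451.01828515 -162.20212877   76.79699347]
```

```bash
cat >> h.py <<'E'
from scipy.spatial.transform import Rotation as Ro
def goal(x,y,z,yaw,frm=None):
    o=get_obs(); p,r=(o["tool_pos"],o["tcp_rot"]) if frm is None else (np.array(frm[:3]),[np.pi,0,frm[3]])
    R=Ro.from_euler("xyz",r); T=Ro.from_euler("xyz",[np.pi,0,yaw])
    print("dp",np.round(R.inv().apply(np.array([x,y,z])-p)/1000,4),"rot",np.round((R.inv()*T).as_rotvec(),3),"q",np.round(o["joint_positions"],2))
E
python3 -c "
from h import *
goal(470.5,158,160,-.04,(214.48,-479.21,226.74,.42))"
```

```text
dp [ 0.4936 -0.4774  0.0667] rot [ 0.   -0.    0.46] q [-1.3   0.34  1.52 -0.    1.28 -0.15]
```

```bash
python3 -m pendant '{"dp":[[0.04,-0.04,0.005],[0.08,-0.08,0.01],[0.12,-0.12,0.015],[0.16,-0.16,0.02],[0.20,-0.20,0.025],[0.24,-0.24,0.03],[0.28,-0.275,0.035],[0.32,-0.31,0.04]],"rotation":[[0,0,0.1],[0,0,0.2],[0,0,0.3],[0,0,0.4],[0,0,0.46],[0,0,0.46],[0,0,0.46],[0,0,0.46]]}' 0.03; python3 -c "
from h import *
goal(470.5,158,160,-.04)"
```

```text
time: 1.3
tool_pos: [380.5, -63.9, 186.9]
tcp_rot: [3.141, -0.001, -0.039]
contact_force: [0.0, -0.4, -0.5]
grip_width: 30.6
finger_force: 0.0
dp [ 0.0812 -0.2253  0.0268] rot [ 0.001 -0.001  0.001] q [-0.37  0.13  1.93 -0.    1.08  1.24]
```

```bash
python3 -m pendant '{"dp":[[0.016,-0.045,0.005],[0.032,-0.09,0.01],[0.048,-0.135,0.015],[0.064,-0.18,0.02],[0.08,-0.225,0.026],[0.081,-0.225,0.036],[0.081,-0.225,0.046],[0.081,-0.225,0.046]],"rotation":[[0,0,0],[0,0,0],[0,0,0],[0,0,0],[0,0,0],[0,0,0],[0,0,0],[0,0,0]]}' 0.03; python3 - <<'E'
from h import *
s,t=cap("scene"),cap("top")
print(get_obs()["tool_pos"])
p=get_obs()["tool_pos"]
print(px(s,p),px(t,p),px(s,[470.5,158,78]))
I=cv2.resize(s["pixels"][180:310,210:350],None,fx=4,fy=4,interpolation=cv2.INTER_CUBIC)
B=cv2.resize(t["pixels"][205:270,205:265],None,fx=4,fy=4,interpolation=cv2.INTER_CUBIC)
I=np.hstack([I,np.pad(B,((0,len(I)-len(B)),(0,0),(0,0)))]); print(I.shape); cv2.imwrite("pics/hover.png",I[:,:,::-1])
E
```

```text
time: 2.3
tool_pos: [468.8, 155.0, 139.8]
tcp_rot: [3.141, 0.002, -0.04]
contact_force: [0.1, 0.0, 0.4]
grip_width: 30.1
finger_force: 0.0
[469.62583038 155.19737165 140.87307964]
(np.float64(278.20243527147994), np.float64(233.91612620896157)) (np.float64(230.4030948470675), np.float64(227.46420301831415)) (np.float64(278.69373141089426), np.float64(255.9687288374604))
(520, 800, 3)
```

View pics/hover.png

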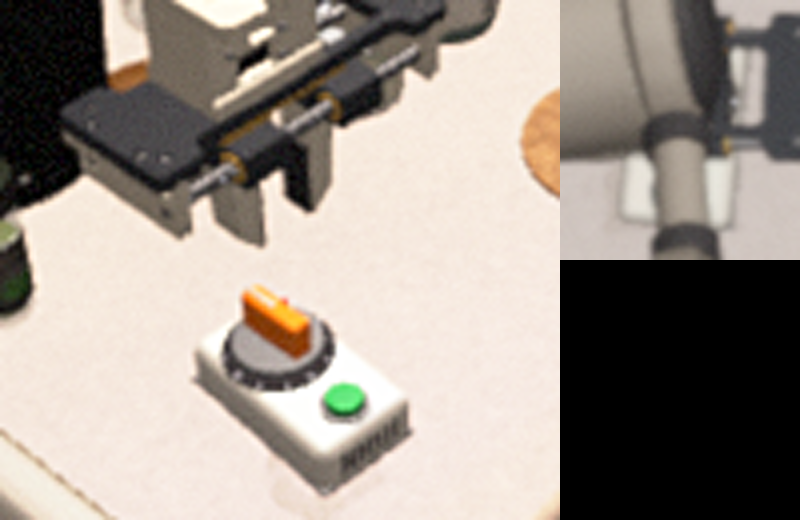

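The hover view shows the open fingers straddling the bar direction above the dial, with the tip midpoint near scene pixel (278,235), matching the predicted (278.2,233.9). I'll descend around the bar.

```bash
python3 -c "
from h import *
goal(469.5,159,66,-.04)"
```

```text
dp [-0.0003 -0.0038  0.0749] rot [ 0.    -0.    -0.001] q [ 0.16  0.38  1.73 -0.    1.03  1.78]
```

```bash
python3 -m pendant '{"dp":[[0,-0.004,0.02],[0,-0.004,0.035],[0,-0.004,0.05],[0,-0.004,0.062],[0,-0.004,0.07],[0,-0.004,0.075],[0,-0.004,0.075]],"rotation":[[0,0,0],[0,0,0],[0,0,0],[0,0,0],[0,0,0],[0,0,0],[0,0,0]]}' 0.03; python3 - <<'E'
from h import *
s=cap("scene"); print(get_obs()["tool_pos"])
I=cv2.resize(s["pixels"][225:305,240:330],None,fx=7,fy=7,interpolation=cv2.INTER_CUBIC)
cv2.imwrite("pics/low.png",I[:,:,::-1])
E
```

```text
time: 3.28
tool_pos: [469.8, 160.0, 65.6]
tcp_rot: [3.141, 0.0, -0.039]
contact_force: [0.8, 0.5, 0.2]
grip_width: 29.9
finger_force: 0.0
[470.0013634  160.1215174   65.84664839]
```

View pics/low.png

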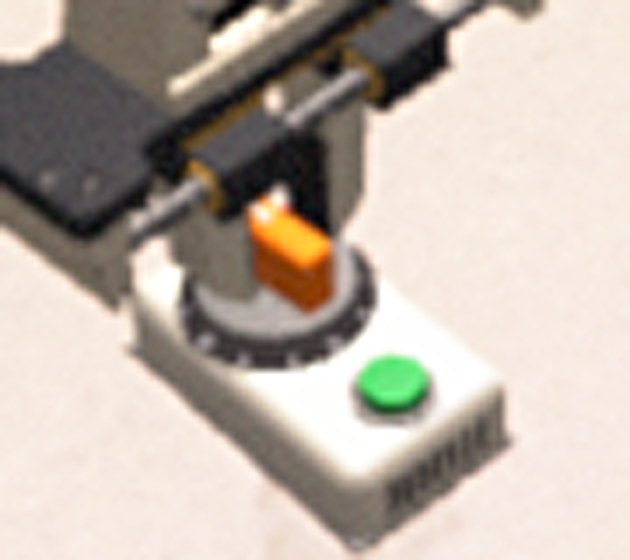

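The bar sits between the fingers and its front-top corners are at about crop (291,262) and (332,241). I'll triangulate those against the known bar model.

```bash
python3 - <<'E'
from h import *
s=cap("scene")
f=lambda x,y:(240+(x+.5)/7-.5,225+(y+.5)/7-.5)
g=lambda u,v:(int((u+.5-240)*7),int((v+.5-225)*7))
a,b=at(s,*f(291,262),77.5),at(s,*f(332,241),77.5);print(a,b,np.linalg.norm(a-b),"axis",(a+b)/2+22*np.array([np.cos(.04),-np.sin(.04),0]))
for dy in(-34,-15,15,34): print("finger front corner",dy,g(*px(s,[470-9.5,160+dy,65.8])))
gs=cen(s,*GRN,(245,240,325,310))[0];print(at(s,*gs,52))
E
```

```text
[454.10592823 167.20335178  77.5       ] [450.77489556 152.60946578  77.5       ] 14.969211310056256 axis [474.42281424 159.02664343  77.5       ]
finger front corner -34 (370, 207)
finger front corner -15 (328, 240)
finger front corner 15 (260, 293)
finger front corner 34 (216, 328)
[412.55212206 167.11817085  52.        ]
```

```bash
python3 -m pendant '{"dp":[[0,0,0.004],[0,0,0.008],[0,0,0.008],[0,0,0.008],[0,0,0.008],[0,0,0.008]],"rotation":[[0,0,0],[0,0,0],[0,0,0],[0,0,0],[0,0,0],[0,0,0]]}' 0.008; python3 -c "
from h import *
o=get_obs();print(o['contact_force'],o['moment'],o['tool_pos'])"
```

```text
time: 4.12
tool_pos: [469.8, 160.1, 57.6]
tcp_rot: [3.141, 0.0, -0.039]
contact_force: [0.1, 0.9, -3.2]
grip_width: 13.9
finger_force: 29.9
[ 0.09498411  0.92097801 -3.21541128] [ 0.06530017 -0.02296036 -0.0021055 ] [469.75138367 160.09532225  57.61420919]
```

```bash
python3 -m pendant '{"dp":[[0,0,0.002],[0,0,0.004],[0,0,0.004],[0,0,0.004]],"rotation":[[0,0,0],[0,0,0],[0,0,0],[0,0,0]]}'; python3 -c "
from h import *
o=get_obs();print(o['contact_force'],o['moment'],o['tool_pos'])"
```

```text
time: 4.62
tool_pos: [470.0, 159.8, 54.6]
tcp_rot: [3.141, -0.001, -0.039]
contact_force: [-3.0, -2.7, 9.5]
grip_width: 13.5
finger_force: 30.0
[-3.03726187 -2.69302259  9.46100522] [-0.33525382  0.55966592  0.02067899] [470.03069008 159.83647186  54.61419635]
```

```bash
python3 -m pendant '{"dp":[[0,0,0.0012],[0,0,0.0012],[0,0,0.0012],[0,0,0.0012],[0,0,0.0012],[0,0,0.0012],[0,0,0.0012],[0,0,0.0012]],"rotation":[[0,0,0],[0,0,0.1],[0,0,0.2],[0,0,0.3],[0,0,0.4],[0,0,0.5],[0,0,0.6],[0,0,0.68]]}'; python3 - <<'E'
from h import *
o=get_obs();print(o['contact_force'],o['moment'],o['tool_pos'])
s=cap("scene");gs=cen(s,*GRN,(245,240,325,310))[0];print(gs,at(s,*gs,52))
I=cv2.resize(s["pixels"][235:305,245:325],None,fx=8,fy=8,interpolation=cv2.INTER_CUBIC)
cv2.imwrite("pics/turn.png",I[:,:,::-1])
E
```

```text
time: 5.62
tool_pos: [470.3, 160.5, 53.8]
tcp_rot: [-3.14, -0.001, -0.722]
contact_force: [-2.5, 0.8, 11.2]
grip_width: 13.5
finger_force: 30.0
[-2.53022858  0.78961451 11.16474686] [0.28850282 0.55131003 0.14142077] [470.34769156 160.46295921  53.77986554]
[295. 280.] [413.04010861 169.14551779  52.        ]
```

View pics/turn.png

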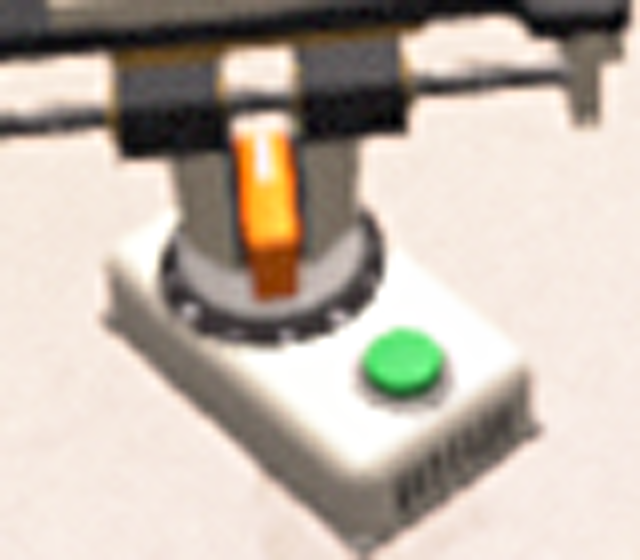

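The view shows the bar gripped and turned most of the way, with the button at scene (295,280) and the timer still in place. I'll add a little more press and turn close to the estimated tab angle, then release and look from above.

```bash
python3 -m pendant '{"dp":[[0,0,0.0008],[0,0,0.0008],[0,0,0.0008],[0,0,0.0008]],"rotation":[[0,0,0],[0,0,0.05],[0,0,0.11],[0,0,0.11]]}'; python3 -c "
from h import *
o=get_obs();print(o['contact_force'],o['moment'],o['tool_pos'])"
python3 -m pendant '{"dp":[[0,0,0],[0,0,0],[0,0,-0.03],[0,0,-0.08],[-0.05,-0.05,-0.1],[-0.09,-0.09,-0.1],[-0.13,-0.13,-0.1],[-0.13,-0.13,-0.1]],"rotation":[[0,0,0],[0,0,0],[0,0,0],[0,0,0],[0,0,0],[0,0,0],[0,0,0],[0,0,0]]}' 0.04
```

```text
time: 6.18
tool_pos: [470.5, 160.6, 53.2]
tcp_rot: [-3.139, -0.001, -0.83]
contact_force: [-3.5, 0.1, 11.9]
grip_width: 13.8
finger_force: 30.0
[-3.47033769  0.13050216 11.8875399 ] [0.27455915 0.61620667 0.09219506] [470.47149127 160.58991551  53.19166821]
time: 7.18
tool_pos: [477.4, 347.8, 151.5]
tcp_rot: [-3.14, 0.0, -0.824]
contact_force: [-0.2, -0.5, -0.5]
grip_width: 40.1
finger_force: 0.0
```

```bash
python3 - <<'E'
from h import *
t,s=cap("top"),cap("scene")
A=cv2.resize(t["pixels"][205:270,205:265],None,fx=7,fy=7,interpolation=cv2.INTER_CUBIC)
B=cv2.resize(s["pixels"][240:305,250:315],None,fx=5.8,fy=5.8,interpolation=cv2.INTER_CUBIC)
I=np.hstack([A,np.pad(B,((0,len(A)-len(B)),(0,0),(0,0)))]);print(I.shape);cv2.imwrite("pics/after.png",I[:,:,::-1])
E
```

```text
(455, 797, 3)
```

View pics/after.png

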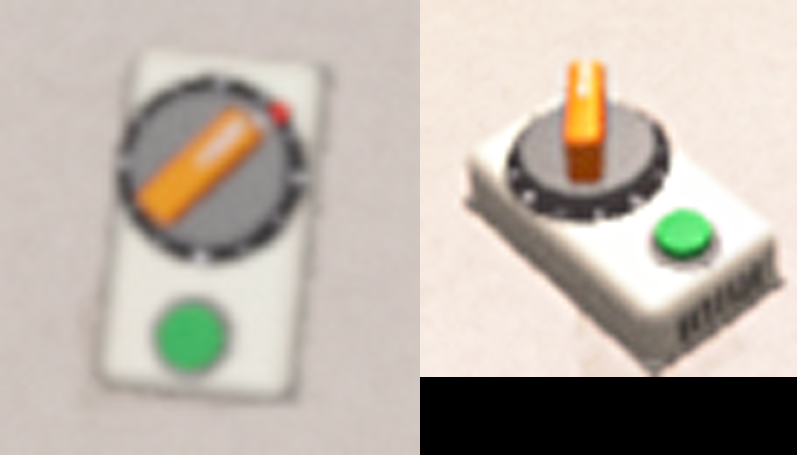

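The dial pointer now sits at or very close to the red tab: tab at crop (281,112), disc centre (211,168), bar aimed up-right. I'll quantify it.

```bash
cat > meas.py <<'E'
from h import *
def dial(box,n=4,top=1,S=8):
    out=[]
    for _ in range(n):
        t=cap("top"); x0,y0,x1,y1=box
        I=cv2.resize(t["pixels"][y0:y1,x0:x1],None,fx=S,fy=S,interpolation=cv2.INTER_CUBIC); h=cv2.cvtColor(I,cv2.COLOR_RGB2HSV)
        W=lambda u,v,z:at(t,(u+.5)/S-.5+x0,(v+.5)/S-.5+y0,z)[:2]
        def blob(m):
            k,l,st,c=cv2.connectedComponentsWithStats(m); i=1+np.argmax(st[1:,4]); return (l==i).astype(np.uint8),c[i]
        bar,_=blob(cv2.inRange(h,(8,140,110),(24,255,255)))
        (c,wh,_)=r=cv2.minAreaRect(cv2.findNonZero(bar)); P=cv2.boxPoints(r); P=P[np.argsort(P[:,1])]; a,b=P[:2].mean(0),P[2:].mean(0)
        pts=cv2.findNonZero(bar)[:,0].astype(float); e=np.linalg.svd(pts-pts.mean(0),full_matrices=False)[2][0]; e*=-np.sign(e[1])
        d=W(*(c+20*e),78)-W(*(c-20*e),78); by=np.arctan2(d[1],d[0])
        red,rc=blob(cv2.inRange(h,(170,130,110),(180,255,255))|cv2.inRange(h,(0,150,110),(5,255,255)))
        _,gc=blob(cv2.inRange(h,*GRN)); G=W(*gc,52+2*0)
        gray,_=blob(cv2.inRange(h,(0,0,85),(180,60,160))) 
        R=W(*rc,50)
        # block
        wm=cv2.inRange(h,(0,0,195),(180,30,255)); wm=cv2.morphologyEx(wm,cv2.MORPH_OPEN,np.ones((9,9),np.uint8))
        k,_=cv2.findContours(wm,0,2); hull=cv2.convexHull(np.vstack(k)); rr=cv2.boxPoints(cv2.minAreaRect(hull)); q=np.array([W(*p,43) for p in rr])
        ed=[q[(i+1)%4]-q[i] for i in range(4)]; L=max(ed,key=lambda v:np.linalg.norm(v)); L=L*np.sign(L[0])
        out.append([by,*R,*G,np.arctan2(L[1],L[0]),*q.mean(0),np.linalg.norm(L),*W(*c,78)])
    return np.median(out,0)
if __name__=="__main__":
    import sys
    o=dial(eval(sys.argv[1])); by,R,G,yaw,C,B=o[0],o[1:3],o[3:5],o[5],o[6:8],o[9:11]
    print("bar yaw",by,"R",R,"G",G,"blockyaw",yaw,"C",C,"L",o[8],"barmid",B,"GB yaw",np.arctan2(*(B-G)[::-1]),np.linalg.norm(B-G))
    for y in(yaw,np.arctan2(*(B-G)[::-1])):
        D=G+56*np.array([np.cos(y),np.sin(y)]); print("D",D,"R dist",np.linalg.norm(R-D),"tab yaw",np.arctan2(*(R-D)[::-1]))
    print("tab yaw from B",np.arctan2(*(R-B)[::-1]),np.linalg.norm(R-B))
E
python3 meas.py "(205,200,265,275)"
```

```text
bar yaw -0.9184937065521479 R [488.84118126 136.35195549] G [415.15772824 165.61426602] blockyaw -0.008080797559896128 C [452.29166749 160.55929968] L 175.2146241327492 barmid [469.63356798 159.33005787] GB yaw -0.11485005402089082 54.837107760340345
D [471.15589987 165.16174628] R dist 33.804928977234084 tab yaw -1.0202453318014328
D [470.78879906 159.19679306] R dist 29.116577858398188 tab yaw -0.9020490745656978
tab yaw from B -0.874539635232391 29.94871610838981
```

```bash
cat > rect.py <<'E'
from h import *
import sys
D=np.array(eval(sys.argv[1])); z0=float(sys.argv[2]) if len(sys.argv)>2 else 54
cs=[cap("top") for _ in range(4)]; t=cs[0]; P=np.mean([c["pixels"] for c in cs],0).astype(np.float32)
S=8; r=38; g=np.arange(-r*S,r*S+1)/S
# image: up=+x world, left=+y
def warp(z):
    X=D[0]-g[:,None]+0*g[None]; Y=D[1]-g[None]+0*g[:,None]
    Q=np.stack([X,Y,np.full_like(X,z)],-1); M=np.array(t["pose"]); q=(Q-M[:3,3])@M[:3,:3]
    return cv2.remap(P,(t["cx"]-K(t)*q[...,0]/q[...,2]).astype(np.float32),(t["cy"]+K(t)*q[...,1]/q[...,2]).astype(np.float32),cv2.INTER_CUBIC)
I=np.clip(warp(z0),0,255)
for rad in (21,23,25,27,29,31):
    a=np.arange(-1.4,-.3,.05); u=(r-rad*np.sin(a))*S; v=(r-rad*np.cos(a))*S
    c=cv2.remap(I,u.astype(np.float32)[None],v.astype(np.float32)[None],1)[0]
    print(rad,"red",(c[:,0]-c[:,1]).astype(int).tolist(),"min",c.min(1).astype(int).tolist())
# ring centre check
o=I.astype(np.uint8)[:,:,::-1].copy(); cv2.circle(o,(r*S,r*S),26*S,(255,0,0),1); cv2.imwrite("pics/rect%s.png"%sys.argv[3],o)
E
python3 rect.py "(470.8,159.2)" 54 1
```

```text
21 red [2, 2, 2, 5, 9, 16, 25, 34, 43, 49, 48, 46, 44, 42, 40, 43, 44, 45, 49, 50, 49, 45] min [144, 144, 144, 141, 135, 128, 119, 111, 106, 105, 114, 125, 132, 133, 129, 122, 118, 114, 107, 105, 104, 106]
23 red [3, 2, 2, 3, 4, 6, 10, 16, 20, 20, 20, 19, 16, 19, 20, 20, 24, 25, 25, 25, 23, 19] min [136, 138, 139, 141, 139, 136, 132, 129, 131, 138, 147, 156, 163, 158, 147, 138, 130, 127, 125, 123, 122, 125]
25 red [3, 2, 3, 3, 3, 4, 6, 11, 19, 20, 18, 16, 14, 6, 6, 7, 7, 8, 10, 8, 7, 6] min [116, 118, 120, 123, 123, 121, 119, 120, 122, 130, 140, 147, 147, 144, 138, 130, 123, 119, 117, 114, 112, 110]
27 red [1, 1, 2, 2, 2, 4, 7, 32, 55, 73, 74, 62, 44, 26, 7, 4, 4, 3, 3, 2, 2, 3] min [83, 85, 88, 95, 105, 101, 92, 83, 86, 91, 96, 101, 103, 105, 111, 110, 104, 92, 82, 79, 81, 76]
29 red [3, 3, 2, 2, 2, 2, 16, 52, 101, 129, 136, 121, 84, 40, 13, 4, 2, 2, 1, 1, 2, 2] min [70, 75, 81, 98, 112, 106, 91, 71, 56, 55, 62, 65, 81, 98, 117, 122, 111, 98, 89, 83, 81, 79]
31 red [5, 5, 4, 4, 3, 3, 5, 28, 74, 110, 122, 103, 64, 25, 7, 1, 1, 0, 0, 0, 1, 2] min [100, 107, 116, 129, 144, 145, 139, 119, 95, 88, 83, 98, 116, 140, 151, 161, 157, 151, 148, 148, 140, 138]
```

View pics/rect1.png

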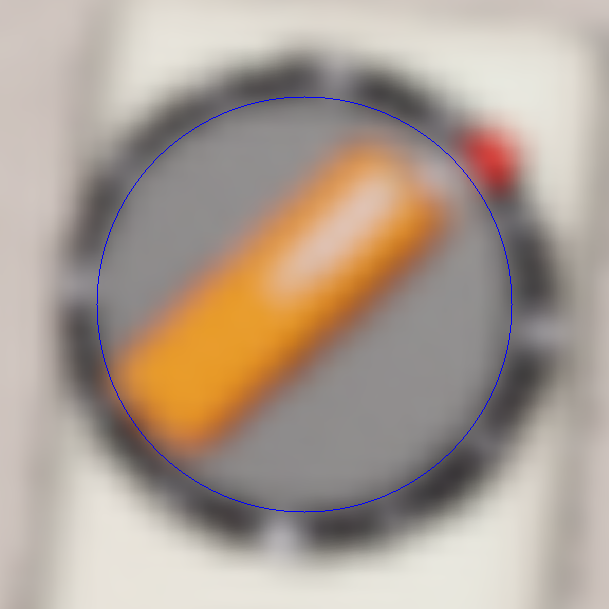

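The rectified view shows the pointer tip at (435,175), the tab at (491,157) and the ring centre at about (311,306). The pointer is roughly 0.09 rad short of the tab, so I'll regrip and turn a bit more.

```bash
python3 -c "
from h import *
goal(470.5,160,130,-.83)"
```

```text
dp [0.13   0.1292 0.0219] rot [-0. -0. -0.] q [ 0.49  0.52  1.45 -0.    1.17  2.89]
```

```bash
python3 -m pendant '{"dp":[[0.04,0.04,0.005],[0.08,0.08,0.01],[0.12,0.12,0.02],[0.13,0.129,0.022],[0.13,0.129,0.05],[0.13,0.129,0.08],[0.13,0.129,0.094],[0.13,0.129,0.094]],"rotation":[[0,0,0],[0,0,0],[0,0,0],[0,0,0],[0,0,0],[0,0,0],[0,0,0],[0,0,0]]}' 0.03 && python3 -m pendant '{"dp":[[0,0,0],[0,0,0],[0,0,0],[0,0,0]],"rotation":[[0,0,0],[0,0,0],[0,0,0],[0,0,0]]}' 0.008
```

```text
time: 8.68
tool_pos: [470.3, 161.1, 57.2]
tcp_rot: [3.14, 0.001, -0.829]
contact_force: [0.4, 0.1, -0.0]
grip_width: 30.3
finger_force: 0.0
time: 9.18
tool_pos: [471.0, 160.8, 58.3]
tcp_rot: [-3.141, -0.001, -0.829]
contact_force: [-0.3, -0.5, 2.7]
grip_width: 13.6
finger_force: 30.0
```

```bash
python3 -m pendant '{"dp":[[0,0,0.002],[0,0,0.004],[0,0,0.006],[0,0,0.006],[0,0,0.006],[0,0,0.006],[0,0,0.006]],"rotation":[[0,0,0],[0,0,0],[0,0,0],[0,0,0.04],[0,0,0.08],[0,0,0.1],[0,0,0.1]]}'; python3 -c "
from h import *
o=get_obs();print(o['contact_force'],o['moment'],o['tool_pos'])"
```

```text
time: 10.05
tool_pos: [471.2, 160.8, 53.3]
tcp_rot: [-3.14, -0.001, -0.929]
contact_force: [-4.5, -1.9, 16.9]
grip_width: 14.1
finger_force: 30.0
[-4.47319295 -1.89569603 16.91032919] [-0.23678603  0.6605566   0.11477772] [471.21851174 160.79441371  53.30638648]
```

```bash
python3 -m pendant '{"dp":[[0,0,0],[0,0,0],[0,0,-0.03],[0,0,-0.08],[-0.04,-0.05,-0.1],[-0.08,-0.09,-0.1],[-0.12,-0.13,-0.1],[-0.12,-0.13,-0.1]],"rotation":[[0,0,0],[0,0,0],[0,0,0],[0,0,0],[0,0,0],[0,0,0],[0,0,0],[0,0,0]]}' 0.04; python3 rect.py "(470.5,158.3)" 54 2 | cut -c1-400
```

```text
time: 11.05
tool_pos: [502.4, 338.3, 150.7]
tcp_rot: [-3.141, 0.001, -0.925]
contact_force: [-0.1, -0.9, 0.2]
grip_width: 40.0
finger_force: 0.0
21 red [2, 2, 3, 5, 9, 15, 24, 30, 32, 32, 33, 32, 35, 37, 38, 42, 47, 48, 48, 50, 46, 40] min [143, 143, 142, 140, 137, 131, 124, 123, 130, 138, 145, 149, 143, 135, 127, 119, 111, 107, 106, 106, 112, 120]
23 red [2, 2, 2, 3, 4, 6, 7, 8, 9, 11, 9, 11, 13, 15, 18, 20, 21, 23, 22, 21, 19, 15] min [127, 127, 129, 133, 135, 135, 133, 135, 142, 156, 168, 171, 166, 156, 141, 130, 125, 125, 127, 130, 134, 137]
25 red [2, 3, 3, 2, 2, 2, 3, 3, 13, 17, 22, 22, 20, 20, 12, 10, 6, 5, 6, 6, 3, 2] min [92, 93, 97, 107, 114, 117, 114, 113, 118, 129, 137, 144, 142, 130, 125, 118, 117, 117, 117, 116, 118, 119]
27 red [2, 2, 2, 2, 3, 4, 2, 15, 35, 63, 83, 85, 81, 64, 39, 12, 6, 3, 3, 4, 2, 1] min [68, 68, 71, 80, 92, 99, 97, 86, 81, 83, 88, 92, 90, 90, 90, 97, 99, 94, 83, 78, 83, 86]
29 red [3, 3, 4, 4, 4, 3, 5, 17, 53, 94, 125, 134, 118, 86, 43, 15, 4, 2, 3, 3, 2, 1] min [84, 87, 87, 96, 108, 120, 118, 103, 85, 70, 66, 64, 69, 82, 95, 111, 110, 103, 92, 88, 83, 84]
31 red [5, 5, 5, 6, 5, 4, 3, 6, 27, 65, 95, 100, 81, 45, 21, 5, 0, 0, 0, 1, 2, 2] min [124, 130, 137, 142, 151, 156, 161, 157, 138, 119, 105, 106, 118, 136, 147, 153, 163, 153, 151, 148, 143, 138]
```

View pics/rect2.png

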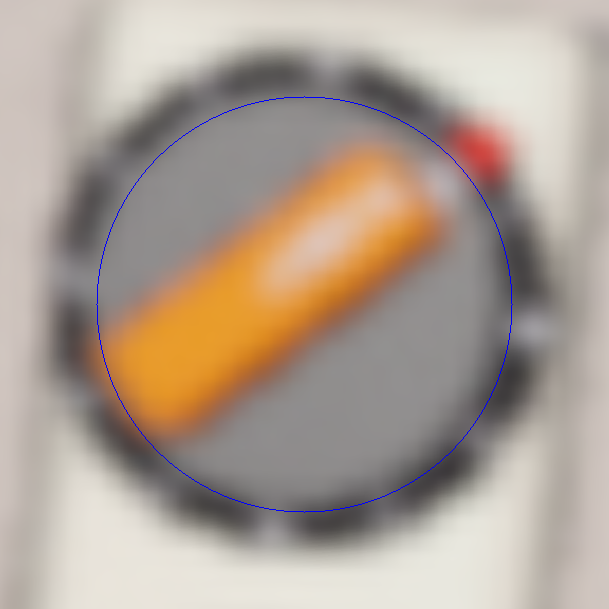

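The view shows the pointer tip at (437,180) in line with the tab at (482,152). Both lie at about 0.85-0.86 rad round the ring centre, so the dial is set. Next is the button.

```bash
python3 -c "
from h import *
goal(415.4,167.3,90,-.117)"
```

```text
dp [0.0812 0.1693 0.0615] rot [ 0.001  0.    -0.813] q [ 0.46  0.55  1.41 -0.    1.19  2.96]
```

```bash
python3 -m pendant '{"dp":[[0.02,0.04,0],[0.04,0.08,0],[0.06,0.12,0],[0.08,0.16,0],[0.081,0.169,0.02],[0.081,0.169,0.05],[0.081,0.169,0.061],[0.081,0.169,0.061]],"rotation":[[0,0,-0.12],[0,0,-0.25],[0,0,-0.4],[0,0,-0.55],[0,0,-0.7],[0,0,-0.813],[0,0,-0.813],[0,0,-0.813]]}' 0.0; python3 -c "
from h import *
goal(415.4,167.3,54,-.117)"
```

```text
time: 12.25
tool_pos: [415.8, 168.2, 90.5]
tcp_rot: [3.141, 0.001, -0.119]
contact_force: [0.1, -0.3, -0.4]
grip_width: 0.1
finger_force: 0.0
dp [-0.0002  0.0009  0.0365] rot [ 0.001  0.001 -0.002] q [ 0.21  0.38  1.91 -0.    0.85  1.9 ]
```

```bash
python3 -m pendant '{"dp":[[0,0,0.012],[0,0,0.024],[0,0,0.033],[0,0,0.037],[0,0,0.039],[0,0,0.041],[0,0,0.043],[0,0,0.043]],"rotation":[[0,0,0],[0,0,0],[0,0,0],[0,0,0],[0,0,0],[0,0,0],[0,0,0],[0,0,0]]}'
```

```text
time: 13.25
tool_pos: [416.2, 168.7, 47.7]
tcp_rot: [-3.141, -0.001, -0.116]
contact_force: [0.9, -0.1, 0.1]
grip_width: -0.0
finger_force: 0.0
```

```bash
python3 -m pendant '{"dp":[[0,0,0.001],[0,0,0.001],[0,0,0.0015],[0,0,0.0015]],"rotation":[[0,0,0],[0,0,0],[0,0,0],[0,0,0]]}'
```

```text
time: 13.75
tool_pos: [416.4, 168.8, 47.1]
tcp_rot: [-3.141, -0.001, -0.116]
contact_force: [-2.9, -0.2, 11.8]
grip_width: 0.2
finger_force: 5.8
```

```bash
python3 -m pendant '{"dp":[[0,0,-0.02],[0,0,-0.06],[0.02,0,-0.06],[0.037,0,-0.06],[0.037,0,-0.06]],"rotation":[[0,0,0],[0,0,0],[0,0,0],[0,0,0],[0,0,0]]}' ;python3 -m pendant '{"dp":[[0,0,0],[0,0,0],[0,0,0],[0,0,0]],"rotation":[[0,0,0],[0,0,0],[0,0,0],[0,0,0]]}' 0.0918; python3 - <<'E'
from h import *
goal(453.1,162.9,20,-.117)
s=cap("scene");g=cen(s,*GRN,(245,240,325,310))[0];print(g,at(s,*g,47))
E
```

```text
time: 14.38
tool_pos: [453.8, 164.3, 106.2]
tcp_rot: [-3.141, -0.001, -0.117]
contact_force: [-0.1, -0.0, -0.3]
grip_width: 0.5
finger_force: 0.0
time: 14.88
tool_pos: [452.6, 164.5, 106.3]
tcp_rot: [3.142, -0.0, -0.116]
contact_force: [0.1, 1.1, -0.4]
grip_width: 35.8
finger_force: 0.0
dp [0.0007 0.0015 0.0863] rot [ 0.    -0.     0.001] q [ 0.19  0.4   1.81 -0.    0.93  1.88]
[294.71428571 280.97959184] [414.79930288 168.39558873  47.        ]
```

```bash
python3 -m pendant '{"dp":[[0,0.001,0],[0,0.001,0],[0,0.001,0],[0,0.001,0],[0,0.001,0],[0,0.001,0],[0,0.001,0.01],[0,0.001,0.02]],"rotation":[[0,0,0],[0,0,0],[0,0,0],[0,0,0],[0,0,0],[0,0,0],[0,0,0],[0,0,0]]}' ;python3 -m pendant '{"dp":[[0,0,0.015],[0,0,0.03],[0,0,0.045],[0,0,0.055],[0,0,0.061],[0,0,0.065],[0,0,0.065]],"rotation":[[0,0,0],[0,0,0],[0,0,0],[0,0,0],[0,0,0],[0,0,0],[0,0,0]]}'
```

```text
time: 15.92
tool_pos: [452.5, 163.3, 85.4]
tcp_rot: [3.141, 0.0, -0.116]
contact_force: [0.4, 0.2, 0.7]
grip_width: 91.9
finger_force: 0.0
time: 16.8
tool_pos: [452.7, 163.4, 21.2]
tcp_rot: [3.141, -0.0, -0.116]
contact_force: [0.1, -0.1, 0.6]
grip_width: 91.6
finger_force: 0.0
```

Close, then lift.

```bash
python3 -m pendant '{"dp":[[0,0,0],[0,0,0],[0,0,0],[0,0,0],[0,0,0],[0,0,0]],"rotation":[[0,0,0],[0,0,0],[0,0,0],[0,0,0],[0,0,0],[0,0,0]]}' 0.06;python3 -m pendant '{"dp":[[0,0,-0.005],[0,0,-0.012],[0,0,-0.03],[0,0,-0.05],[0,0,-0.07],[0,0,-0.07]],"rotation":[[0,0,0],[0,0,0],[0,0,0],[0,0,0],[0,0,0],[0,0,0]]}'; python3 -c "
from h import *
goal(450.5,-161,91,-.117)"
```

```text
time: 17.55
tool_pos: [452.7, 163.3, 21.4]
tcp_rot: [3.141, -0.0, -0.116]
contact_force: [0.3, -1.2, 4.1]
grip_width: 65.6
finger_force: 30.0
time: 18.3
tool_pos: [453.6, 163.7, 92.5]
tcp_rot: [-3.141, -0.003, -0.116]
contact_force: [-0.5, 0.0, -3.0]
grip_width: 66.0
finger_force: 30.0
dp [0.0346 0.3229 0.0013] rot [-0.001 -0.003  0.001] q [0.19 0.42 1.82 0.   0.89 1.87]
```

```bash
python3 -m pendant '{"dp":[[0.002,0.015,0],[0.005,0.045,0],[0.009,0.085,0],[0.013,0.125,0],[0.018,0.165,0],[0.022,0.205,0],[0.026,0.245,0],[0.03,0.28,0]],"rotation":[[0,0,0],[0,0,0],[0,0,0],[0,0,0],[0,0,0],[0,0,0],[0,0,0],[0,0,0]]}';python3 -m pendant '{"dp":[[0.002,0.02,0],[0.004,0.035,0],[0.004,0.042,0],[0.004,0.042,0],[0.004,0.042,0]],"rotation":[[0,0,0],[0,0,0],[0,0,0],[0,0,0],[0,0,0]]}'; python3 - <<'E'
from h import *
goal(450.5,-160.5,40,-.117)
s=cap("scene"); z=get_obs()["tool_pos"][2]-21.3
g=cen(s,*GRN,(300,150,460,260));G=at(s,*g[0],47+z);print(g[:2],G, G+38*np.array([np.cos(.117),-np.sin(.117),0]))
cv2.imwrite("pics/hov2.png",cv2.resize(s["pixels"][130:270,280:480],None,fx=4,fy=4)[:,:,::-1])
E
```

```text
time: 19.3
tool_pos: [448.7, -120.2, 90.2]
tcp_rot: [-3.141, 0.002, -0.117]
contact_force: [0.5, -0.2, -2.7]
grip_width: 65.6
finger_force: 30.0
time: 19.92
tool_pos: [449.0, -159.7, 91.1]
tcp_rot: [-3.141, 0.0, -0.115]
contact_force: [-0.9, 0.4, -2.4]
grip_width: 65.8
finger_force: 30.0
dp [0.0017 0.0006 0.0511] rot [-0.     0.     0.002] q [-0.5   0.42  1.84  0.    0.89  1.18]
(array([382.85185185, 188.48148148]), np.int32(27)) [ 410.60146069 -151.33180947  116.89012268] [ 448.34166626 -155.76767286  116.89012268]
```

```bash
python3 -m pendant '{"dp":[[0.002,0.0005,0.015],[0.002,0.0005,0.03],[0.002,0.0005,0.042],[0.002,0.0005,0.051],[0.002,0.0005,0.057],[0.002,0.0005,0.060],[0.002,0.0005,0.062],[0.002,0.0005,0.062]],"rotation":[[0,0,0],[0,0,0],[0,0,0],[0,0,0],[0,0,0],[0,0,0],[0,0,0],[0,0,0]]}';python3 -m pendant '{"dp":[[0,0,0.0005],[0,0,0.001],[0,0,0.0015],[0,0,0.002],[0,0,0.002]],"rotation":[[0,0,0],[0,0,0],[0,0,0],[0,0,0],[0,0,0]]}'
```

```text
time: 20.98
tool_pos: [451.1, -161.2, 29.3]
tcp_rot: [3.141, -0.0, -0.116]
contact_force: [0.1, 0.3, -2.6]
grip_width: 65.6
finger_force: 30.0
time: 21.6
tool_pos: [451.0, -161.1, 27.2]
tcp_rot: [3.142, 0.0, -0.116]
contact_force: [-0.6, 0.3, -2.5]
grip_width: 65.9
finger_force: 30.0
```

```bash
python3 -m pendant '{"dp":[[0,0,0.0004],[0,0,0.0008],[0,0,0.0012],[0,0,0.0012]],"rotation":[[0,0,0],[0,0,0],[0,0,0],[0,0,0]]}'
```

```text
time: 22.1
tool_pos: [451.0, -161.1, 26.4]
tcp_rot: [3.141, -0.0, -0.116]
contact_force: [-2.4, -0.5, 5.5]
grip_width: 65.7
finger_force: 30.0
```

Contact with the mat; release, wait, then rise and clear the view.

```bash
python3 -m pendant '{"dp":[[0,0,0],[0,0,0],[0,0,0],[0,0,0],[0,0,0],[0,0,0]],"rotation":[[0,0,0],[0,0,0],[0,0,0],[0,0,0],[0,0,0],[0,0,0]]}' 0.0918;python3 -m pendant '{"dp":[[0,0,-0.02],[0,0,-0.06],[0,0,-0.11],[0,0.04,-0.13],[0,0.09,-0.13],[0,0.14,-0.13],[0,0.19,-0.13],[0,0.19,-0.13]],"rotation":[[0,0,0],[0,0,0],[0,0,0],[0,0,0],[0,0,0],[0,0,0],[0,0,0],[0,0,0]]}'
python3 - <<'E'
from h import *
t,s=cap("top"),cap("scene")
A=cv2.resize(t["pixels"][190:280,325:415],None,fx=4.4,fy=4.4,interpolation=cv2.INTER_CUBIC)
B=cv2.resize(s["pixels"][160:250,325:415],None,fx=4.4,fy=4.4,interpolation=cv2.INTER_CUBIC)
cv2.imwrite("pics/final.png",np.hstack([A,B])[:,:,::-1])
E
```

```text
time: 22.85
tool_pos: [451.0, -161.1, 26.0]
tcp_rot: [3.142, -0.0, -0.116]
contact_force: [-0.8, 0.5, -0.3]
grip_width: 91.8
finger_force: 0.0
time: 23.85
tool_pos: [428.2, -352.9, 155.7]
tcp_rot: [3.141, -0.0, -0.12]
contact_force: [-0.1, 0.5, -0.2]
grip_width: 91.8
finger_force: 0.0
```

View pics/final.png

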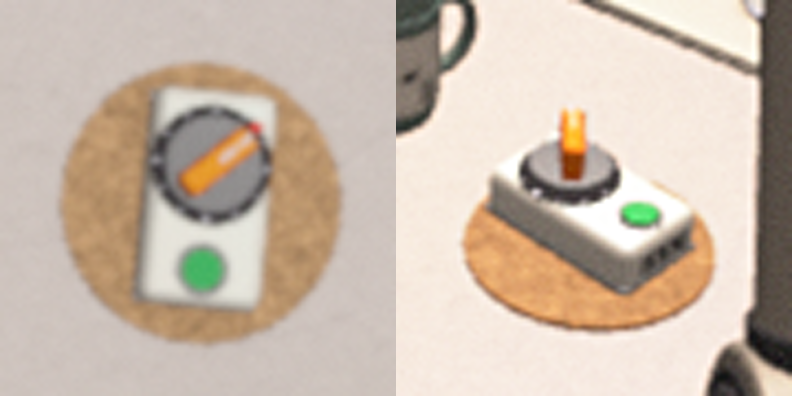

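The final picture shows the timer standing in the middle of the mat, its block centre near crop (206,197), the mat's centre near (202,204), the button down and the pointer at the tab. A numeric check follows.

```bash
python3 - <<'E'
from h import *
t=cap("top"); e=np.array([np.cos(.117),-np.sin(.117)])
f=lambda x,y:(325+(x+.5)/4.4-.5,190+(y+.5)/4.4-.5)
g=cen(t,*GRN,(330,195,412,275))[0]; G=at(t,*g,52)[:2]
D=at(t,*f(211.5,164),58)[:2]; print("G->C",G+38*e,"D->C",D-18*e,"D",D,"corners",np.mean([at(t,*f(*p),47) for p in((158,86),(276,97),(255,308),(137,297))],0),"mat",at(t,*f(202,204),5))
E
python3 rect.py "(469,-163)" 59 9
```

```text
G->C [ 452.28551233 -160.78247664] D->C [ 451.75672217 -160.01098863] D [ 469.63366165 -162.11218708] corners [ 452.80845012 -160.37785853   47.        ] mat [ 450.01653309 -162.80737652    5.        ]
21 red [12, 26, 44, 58, 67, 68, 61, 50, 39, 32, 34, 44, 56, 67, 73, 70, 59, 42, 25, 10, 4, 3] min [135, 124, 108, 93, 79, 79, 100, 130, 156, 172, 167, 145, 116, 87, 70, 74, 89, 108, 123, 136, 143, 145]
23 red [6, 15, 28, 45, 58, 64, 61, 51, 37, 30, 31, 40, 55, 65, 67, 58, 43, 27, 13, 6, 3, 2] min [138, 132, 123, 106, 86, 80, 95, 123, 152, 168, 166, 149, 118, 86, 78, 89, 106, 121, 133, 139, 143, 143]
25 red [3, 8, 16, 31, 47, 56, 55, 47, 37, 33, 34, 43, 54, 63, 56, 43, 27, 12, 4, 3, 3, 2] min [116, 114, 112, 101, 90, 86, 92, 107, 130, 146, 148, 131, 104, 81, 77, 93, 113, 123, 126, 128, 129, 129]
27 red [3, 5, 10, 18, 26, 30, 33, 36, 44, 51, 66, 78, 75, 63, 48, 23, 11, 6, 2, 1, 2, 2] min [83, 84, 87, 88, 92, 98, 95, 91, 97, 105, 103, 91, 78, 68, 74, 95, 104, 106, 103, 94, 90, 93]
29 red [11, 9, 8, 9, 8, 7, 8, 20, 43, 78, 108, 119, 107, 74, 34, 10, 0, 0, 1, 1, 0, 0] min [72, 75, 87, 101, 116, 127, 118, 110, 103, 91, 78, 74, 69, 76, 89, 107, 118, 114, 99, 92, 90, 94]
31 red [24, 19, 14, 9, 6, 5, 5, 9, 27, 64, 94, 100, 80, 44, 10, 1, 0, 0, 0, 0, 0, 0] min [90, 100, 120, 140, 151, 157, 154, 159, 155, 130, 116, 105, 119, 131, 150, 156, 167, 164, 156, 150, 152, 150]
```

```bash
python3 -c "
from plant import workorder; print(workorder.close_job())"
```

```text
the job is handed in; nothing more can be done
None
```

The job is handed in: the dial reads within about 0.02 rad of the red tab, the start button was pressed down to its stop, and the timer stands on the cork mat within about 3 mm of its centre. The timer's button end shifted by about 2 mm during the first turn of the dial.

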